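# Start the coffee roaster on its switch boxes

## Robot

A 6-joint arm with a two-finger parallel gripper is mounted at the origin on the work surface. World frame = base frame: x ahead of the robot, y to its left, z up, the work surface at z = 0. Lengths are in m, angles in rad, forces in N, time in s.
With the tool pointing down it reaches from about 0.425 to 0.95 m from the base axis. Payload 3.5 kg.
Tool frame: the origin (TCP) lies at the very end of the fingers, on their centre line; the grasp point (between the pads) lies ctrl.grip_point_offset behind it (ctrl.grip_point_offset is the distance from the TCP to the grasp point, in m); z points along the fingers, y is the direction in which the jaws open and shut (so a half turn about z gives the same grasp; the last joint's range is limited). The gripper opens to 85 mm and grips with 20 to 120 N. Pads are 22 mm wide; open, the fingers measure 114 mm over their backs; the gripper's body (76 mm by 85 mm) begins 54 mm behind the grasp point. The pads swing forward as they close: fully open they stand 13 mm farther back than shut.
Start: joints at [1.08, 0.286, 1.577, -0, 1.279, -0.15], TCP at [0.226, 0.636, 0.231] pointing down, gripper open.
Joint ranges: [-2.77, 2.77], [-0.9, 2.22], [0.21, 2.48], [-1.53, 4.67], [0.24, 2.81], [-2.84, 2.84]. Speed limits (rad/s): [2.79, 2.79, 3.14, 3.14, 3.14, 3.14].

## Interface

Orientations are given as a unit quaternion [x, y, z, w].
In Python, from plant import telemetry, imaging, ticket, finder, ctrl gives the robot as it stands. The module is installed in compiled form; this text tells all that it offers.
- The arm moves only by the shell command python3 -m crank 'ROWS' [FORCE]. ROWS is JSON, a list of rows, each a list of 7 numbers: the shift along the tool's x, y, z scaled (see below), then the turn, a rotation vector about the tool's x, y, z scaled (see below), then the opening, from 0 (shut) to 1 (fully open). A call has 1 to 12 rows; each row is the pose to reach, as a shift and turn from the pose commanded when the call began, along the tool's axes at that moment; what a row does not reach only later rows make up. The controller multiplies each number of a shift by 0.15 m and each number of a turn by 90 degrees. A row lasts 1/10 s, in which the tool goes at most 50 mm and 8.59 degrees, less where a joint would pass 70% of its speed; a pose out of reach is approached as far as the arm can. A call with a number of a shift or a turn outside -1 to 1 is refused whole. A call with a gripper value outside its range is refused whole. The fingers move at their own pace and stop on an object; FORCE is the grip in N (left out, the last holds). Time passes only in rows, so rows that repeat a pose let the fingers close. It gives the time, the measured TCP pose, the force and the opening at its end, in the units of the state.
- telemetry.get_state(): the state, without advancing time (a new reading comes with each control period).
- imaging.read_camera(name): name is "side" or "top" or "wrist"; returns a dict with "pixels" (400x640x3 uint8, red, green, blue), "vfov" (degrees; the focal length in pixels is half the picture's height over the tangent of half this angle, whatever the lens; pixels are square), "cx", "cy" (the principal point, pixels), "rvec" (rotation vector, rad) and "tvec" (3), from world to camera coordinates, as OpenCV has them. Camera axes: x right, y down, z forward; pixel columns grow to the right and rows downward; lengths in m; the calibration is good to about 2 mm. A picture is of the moment at which its call begins. There is no depth.
- ticket.sign_off(): hands the job in, once; it reports no verdict.
Trained networks look in a picture, given as the dict that the camera call returned (one of the last four; its "shot" number tells which), for a name from the list of things; names that differ only in an ending like _2 or _b are one class to them, and where a whole thing is asked for, a point or a joint stands for the part that bears it (a point fixed in the world has none). Each returns a list of dicts, best first, with "confidence" (0 to 1); they miss things now and then, are a little off and sometimes report something else, mostly with a low value. They report only what shows in the picture. A call takes as long as a camera call. They do not tell look-alikes from the thing itself.
- finder.masks_of(label, picture): "pixels" (400x640 bool, what is visible of it) and "extent" ([left, top, right, bottom] in pixels, round what is visible of it).
- finder.pinpoint(label, picture): "location" ([row, column] in pixels: a listed point, or the origin of a listed thing).
The state is a dict: "time": time; "qpos": joint angles; "dq": joint speeds; "joint_efforts": joint torques, N m; "eef_pos": TCP position; "tcp_rot": TCP orientation; "contact_force": force on the tool from outside, world axes, zero at the start; "wrist_torque": the same for the moment, N m; "opening": opening from 0.0 (shut) to 1.0 (fully open).
Only numpy, scipy, OpenCV 4.12 (cv2) and the standard library are available. Lean on these libraries where they do the work, as an engineer would, in place of code of your own. Each camera call takes 0.05 s, during which the arm holds its last target.

## Task

Switch on the coffee roaster in its safe order: press the wide round key (exhaust fan) fully down, then the square key (drum), then the long bar key (burner), each with a light push of the fingertips; the keys stay down by themselves. Do not press the small round key (bean stirrer), do not lift or shove the switch boxes, leave everything else on the bench where it is, and finish with the hand clear.

Things in the scene. Friction and masses are not known exactly. Their poses are not given: they have to be found in the camera images.
- fan_top (a point): centre of the top face of the wide round key (a flat disc 56 mm in diameter) of bright steel, 6 mm thick, on top of a black switch box 80 x 80 x 40 mm; key and point sink together when pressed; the face is 62 mm above the bench when the key is up and 52 mm when it is fully down and let go; z axis up, x and y along the box's sides
- fan (a joint): how far the wide round key has been pressed straight down, in m: 0 fully up, 0.010 fully down against its stop (starts 0 to 0.0015). It has no return spring: it yields to about 3 N anywhere on its face and stays where it is left. Its stop is on a cushion: pushed on past fully down, key and stop give up to 7 mm more on a spring that takes 4 N at first and 12 N at the end, and come back when let go
- fan_box: the black switch box under the wide round key, loose, 0.7 to 1 kg, 80 x 80 x 40 mm high, origin at the centre of its underside, z up
- drum_top (a point): centre of the top face of the square key (a flat plate 40 x 40 mm) of bright steel, 6 mm thick, on top of a black switch box 80 x 80 x 40 mm; key and point sink together when pressed; the face is 62 mm above the bench when the key is up and 52 mm when it is fully down and let go; z axis up, x and y along the box's sides
- drum (a joint): how far the square key has been pressed straight down, in m: 0 fully up, 0.010 fully down against its stop (starts 0 to 0.0015). It has no return spring: it yields to about 3 N anywhere on its face and stays where it is left. Its stop is on a cushion: pushed on past fully down, key and stop give up to 7 mm more on a spring that takes 4 N at first and 12 N at the end, and come back when let go
- drum_box: the black switch box under the square key, loose, 0.7 to 1 kg, 80 x 80 x 40 mm high, origin at the centre of its underside, z up
- burner_top (a point): centre of the top face of the long bar key (a flat plate 64 mm long and 16 mm wide, its length along the box's y axis) of bright steel, 6 mm thick, on top of a black switch box 80 x 80 x 40 mm; key and point sink together when pressed; the face is 62 mm above the bench when the key is up and 52 mm when it is fully down and let go; z axis up, x and y along the box's sides
- burner (a joint): how far the long bar key has been pressed straight down, in m: 0 fully up, 0.010 fully down against its stop (starts 0 to 0.0015). It has no return spring: it yields to about 3 N anywhere on its face and stays where it is left. Its stop is on a cushion: pushed on past fully down, key and stop give up to 7 mm more on a spring that takes 4 N at first and 12 N at the end, and come back when let go
- burner_box: the black switch box under the long bar key, loose, 0.7 to 1 kg, 80 x 80 x 40 mm high, origin at the centre of its underside, z up
- stir_top (a point): centre of the top face of the small round key (a flat disc 22 mm in diameter) of bright steel, 6 mm thick, on top of a black switch box 80 x 80 x 40 mm; key and point sink together when pressed; the face is 62 mm above the bench when the key is up and 52 mm when it is fully down and let go; z axis up, x and y along the box's sides
- stir (a joint): how far the small round key has been pressed straight down, in m: 0 fully up, 0.010 fully down against its stop (starts 0 to 0.0015). It has no return spring: it yields to about 3 N anywhere on its face and stays where it is left. Its stop is on a cushion: pushed on past fully down, key and stop give up to 7 mm more on a spring that takes 4 N at first and 12 N at the end, and come back when let go
- stir_box: the black switch box under the small round key, loose, 0.7 to 1 kg, 80 x 80 x 40 mm high, origin at the centre of its underside, z up
- bowl: white ceramic cupping bowl, 84 mm across, 55 mm high; origin at the centre of its underside; a loose bystander
- tin: plain metal sample tin, 60 mm across, 75 mm high; origin at the centre of its underside; a loose bystander
- jar: brown glass jar with a dark cap, 64 mm across, 85 mm high; origin at the centre of its underside; a loose bystander
- mug: blue ceramic mug, 76 mm across, 80 mm high, handle to its +y; origin at the centre of its underside; a loose bystander
- tryer: bean sampler lying down, wooden handle and steel trough along its x axis, 200 mm long, 26 mm wide, 22 mm high; origin near the middle, on the underside; a loose bystander
- tamper: polished steel hand tamper standing up, 58 mm across, 72 mm high; origin at the centre of its underside; a loose bystander
- brush: hand brush lying along its x axis, under 250 mm long and 40 mm high; origin on the underside; a loose bystander
Mind the look-alikes: they are no part of the job. What is shaped like the fan_box but purple is not meant.

How it is judged:
On the way, in this order (a step that is already met when the one before it is completed fails the run):
1. the wide round key is down, the square and bar keys still up (value of joint fan above 0.0075 m and value of joint each of drum, burner below 0.004 m), for 0.1 s.
2. then the square key is down too, the bar key still up (value of joint each of fan, drum above 0.0075 m and value of joint burner below 0.004 m), for 0.1 s.
3. then the bar key is down too (value of joint each of fan, drum, burner above 0.0075 m), for 0.1 s.
At the end, for the whole second after the job is handed in: The wide round, square and bar keys are each at least 7.5 mm down of their 10 mm, the small round key less than 4 mm; every switch box stands flat and still within 25 mm of its start, every bystander within 20 mm of its start (all of step 3 and value of joint stir below 0.004 m and distance of each of fan_box, drum_box, burner_box, stir_box from where it was at the start of the episode below 0.025 m and angle between each of fan_box, drum_box, burner_box, stir_box's own z axis and vertical below 0.05 rad and linear speed of each of fan_box, drum_box, burner_box, stir_box below 0.02 m/s and distance of each of bowl, tin, jar, mug, tryer, tamper, brush from where it was at the start of the episode below 0.02 m); the robot touches nothing.
It fails at once if the square key is pressed before the wide round one is fully down, or the bar key before the square one ((value of joint drum above 0.004 m and value of joint fan below 0.0075 m) or (value of joint burner above 0.004 m and value of joint drum below 0.0075 m)).
It fails at once if the small round key is pressed (value of joint stir above 0.004 m).
It fails at once if a switch is pressed harder than 20 N (contact force between any of the arm, the fingers and fan_box above 20 N or contact force between any of the arm, the fingers and drum_box above 20 N or contact force between any of the arm, the fingers and burner_box above 20 N or contact force between any of the arm, the fingers and stir_box above 20 N).
It fails at once if a switch box is lifted, tipped or shoved more than 25 mm (height (world z) of any of fan_box, drum_box, burner_box, stir_box above 0.012 m or angle between any of fan_box, drum_box, burner_box, stir_box's own z axis and vertical above 0.15 rad or distance of any of fan_box, drum_box, burner_box, stir_box from where it was at the start of the episode above 0.025 m).
It fails at once if a bystander is moved more than 20 mm (distance of any of bowl, tin, jar, mug, tryer, tamper, brush from where it was at the start of the episode above 0.02 m).
It also fails if it takes over 53 s, if anything falls off the work surface, if the arm or the gripper's body presses on something with over 40 N, if the wrist force passes 120 N, or if a joint passes its speed limit or range.

## Working session

There is one attempt and no reset: what is moved stays moved. The work goes in short steps, Python scripts to look and compute and a shell command to move; the robot and the scene stay as the last step left them, time stands still between calls to the robot, and variables do not carry over. Pictures are saved under pics/ and viewed, and the job is handed in when it is done.

```bash
mkdir -p pics; cat > h.py <<'E'
import numpy as np, cv2
from plant import telemetry, imaging, ticket, finder, ctrl
def K(p):
    f=200/np.tan(np.radians(p['vfov'])/2); return np.array([[f,0,p['cx']],[0,f,p['cy']],[0,0,1]])
def proj(p,X):
    return cv2.projectPoints(np.float64(X).reshape(-1,1,3),np.float64(p['rvec']),np.float64(p['tvec']),K(p),None)[0].reshape(-1,2)
def atz(p,rc,z):
    R=cv2.Rodrigues(np.float64(p['rvec']))[0]; t=np.float64(p['tvec'])
    d=R.T@np.linalg.inv(K(p))@np.array([rc[1],rc[0],1.]); c=-R.T@t
    return c+d*(z-c[2])/d[2]
def ray(p,rc):
    R=cv2.Rodrigues(np.float64(p['rvec']))[0]; t=np.float64(p['tvec'])
    d=R.T@np.linalg.inv(K(p))@np.array([rc[1],rc[0],1.]); return -R.T@t,d/np.linalg.norm(d)
def tri(a,b):
    A=np.zeros((3,3));v=np.zeros(3)
    for c,d in (a,b):
        M=np.eye(3)-np.outer(d,d);A+=M;v+=M@c
    return np.linalg.solve(A,v)
def save(p,n,box=None,s=1):
    im=p['pixels'][:,:,::-1]
    if box: im=im[box[1]:box[3],box[0]:box[2]]
    cv2.imwrite('pics/'+n,cv2.resize(im,None,fx=s,fy=s,interpolation=cv2.INTER_CUBIC))
E
python3 - <<'E'
from h import *
np.set_printoptions(precision=4,suppress=True)
t=imaging.read_camera('top');s=imaging.read_camera('side')
save(t,'top0.png');save(s,'side0.png')
print(ctrl.grip_point_offset, {k:np.round(v,3) for k,v in telemetry.get_state().items()})
for l in ['fan_top','drum_top','burner_top','stir_top']:
    T=finder.pinpoint(l,t);S=finder.pinpoint(l,s)
    print(l)
    for q in T: print(' T',np.round(q['location'],1),round(q['confidence'],2),atz(t,q['location'],.062))
    for q in S: print(' S',np.round(q['location'],1),round(q['confidence'],2),atz(s,q['location'],.062))
E
```

```text
0.0187 {'time': np.float64(0.1), 'qpos': array([ 1.08 ,  0.287,  1.578, -0.   ,  1.279, -0.15 ]), 'dq': array([-0.002, -0.002, -0.004,  0.002,  0.001, -0.   ]), 'joint_efforts': array([  0.001, -40.729, -29.37 ,  -0.   ,   0.003,  -0.   ]), 'eef_pos': array([0.225, 0.636, 0.23 ]), 'tcp_rot': array([ 0.17 ,  0.986, -0.001, -0.   ]), 'contact_force': array([ 0.178, -0.005,  0.318]), 'wrist_torque': array([-0.03 ,  0.023,  0.007]), 'opening': np.float64(0.999)}
fan_top
 T [227.6 205.7] 0.91 [0.4862 0.3597 0.062 ]
 T [183.3 305.2] 0.59 [0.5968 0.0987 0.062 ]
 S [194.7 325.4] 0.56 [0.5967 0.0986 0.062 ]
 S [142.9 252. ] 0.53 [0.4896 0.3652 0.062 ]
drum_top
 T [231.3 375.3] 0.49 [ 0.465  -0.0811  0.062 ]
 S [268.3 304.5] 0.58 [ 0.4646 -0.0758  0.062 ]
 S [354.5 322.3] 0.19 [ 0.4228 -0.2575  0.062 ]
burner_top
 T [164.5 443.1] 0.47 [ 0.6381 -0.2686  0.062 ]
 S [312.4 420.9] 0.49 [ 0.6367 -0.266   0.062 ]
stir_top
 T [223.3 253. ] 0.36 [0.4942 0.2367 0.062 ]
 S [175.6 270.5] 0.51 [0.4932 0.2196 0.062 ]
```

View pics/top0.png

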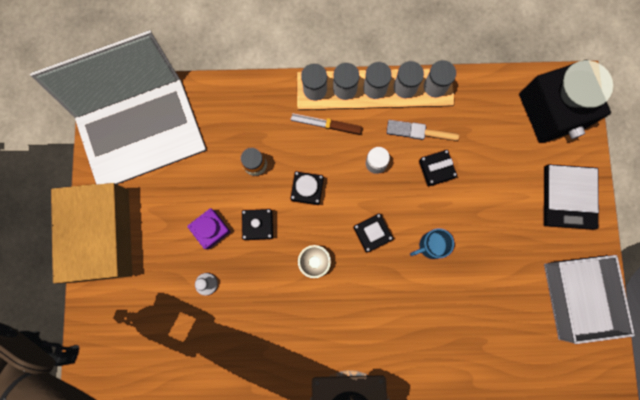

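View pics/side0.png

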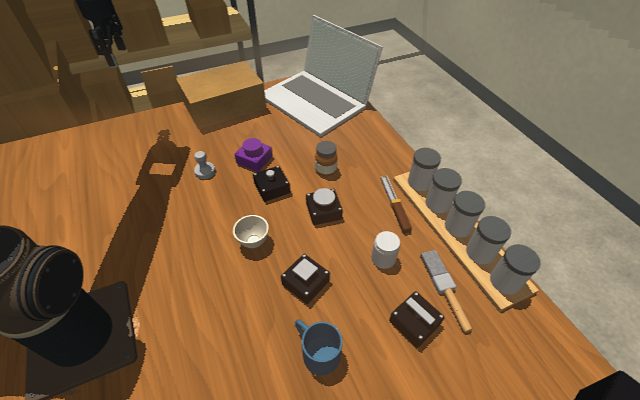

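The top view shows black boxes with the wide disc key at (306,186), the small disc at (256,224), the square at (374,232) and the bar at (439,167). The fan look-alike is the purple box at (208,229). The side view agrees: fan (324,197), stir (270,176), drum (304,268), bar (420,312), purple (253,148).

I choose the black box at top pixel (306,186) as the fan and will check it in a close crop.

```bash
python3 - <<'E'
from h import *
np.set_printoptions(precision=4,suppress=True)
t=imaging.read_camera('top');s=imaging.read_camera('side')
a=cv2.resize(t['pixels'][140:280,180:470,::-1],None,fx=2.7,fy=2.7,interpolation=cv2.INTER_CUBIC)
cv2.imwrite('pics/crop1.png',a[:590,:800])
# bright key centroid + box by thresholds
for n,T,S in [('fan',(183,305),(195,325)),('drum',(231,375),(268,304)),('burner',(164.5,443),(312,421)),('stir',(223,253),(176,270))]:
    rs=[]
    for p,rc in ((t,T),(s,S)):
        m=finder.masks_of(n+'_top',p)
        m=[q for q in m if q['pixels'][int(rc[0])-6:int(rc[0])+7,int(rc[1])-6:int(rc[1])+7].any()]
        for q in m[:2]:
            print(n,'mask',np.round(q['extent']),q['pixels'].sum(),round(q['confidence'],2),end=' ')
        r0,c0=int(rc[0]),int(rc[1]); g=p['pixels'].min(2).astype(int)
        w=np.zeros_like(g,bool); w[r0-14:r0+15,c0-18:c0+19]=1
        b=((g>140)&w).astype(np.uint8)
        k,lab,st,ce=cv2.connectedComponentsWithStats(b)
        i=1+np.argmax(st[1:,4]); c=ce[i][::-1]; (_,wh,ang)=cv2.minAreaRect(np.argwhere(lab==i)[:,::-1].astype(np.float32))
        print('\n ',c,st[i],wh,ang,atz(p,c,.062)); rs.append(ray(p,c))
        if p is t:
            pts=np.argwhere(lab==i); P=np.array([atz(p,q,.061)[:2] for q in pts]); u,sv,vt=np.linalg.svd(P-P.mean(0)); print('  principal',np.degrees(np.arctan2(vt[0,1],vt[0,0])),sv)
    print(n,'tri',tri(*rs))
E
```

```text
fan mask [296. 175. 318. 195.] 343 0.54 
  [185.1842 306.0263] [296 175  21  21 342] (19.798988342285156, 19.798988342285156) 45.0 [0.5917 0.0966 0.062 ]
  principal 80.37269705010792 [0.2578 0.2561]
fan mask [312. 188. 336. 205.] 291 0.66 
  [195.7757 323.8787] [314 188  21  16 272] (15.0, 20.0) 90.0 [0.5917 0.0969 0.062 ]
fan tri [0.5916 0.0966 0.0624]
drum mask [363. 220. 384. 241.] 246 0.51 
  [231.5107 373.691 ] [364 222  20  20 233] (14.758047103881836, 15.652474403381348) 63.43495178222656 [ 0.4645 -0.0769  0.062 ]
  principal 94.11125060352359 [0.178  0.1712]
drum mask [293. 262. 317. 280.] 280 0.54 
  [268.7993 304.7682] [293 259  25  21 289] (16.26345443725586, 18.384775161743164) 45.0 [ 0.4647 -0.0772  0.062 ]
drum tri [ 0.4647 -0.0769  0.0616]
burner mask [429. 159. 456. 172.] 135 0.72 
  [164.4056 440.3986] [429 159  24  12 143] (5.955239295959473, 23.747434616088867) 72.89727020263672 [ 0.6385 -0.2614  0.062 ]
  principal -74.09973933454727 [0.2207 0.0555]
burner mask [410. 302. 434. 324.] 259 0.71 
  [310.2133 420.16  ] [406 298  29  26 225] (32.783538818359375, 6.782801151275635) 42.709388732910156 [ 0.638  -0.2615  0.062 ]
burner tri [ 0.6384 -0.2614  0.0615]
stir mask [250. 220. 260. 229.] 52 0.52 
  [222.7037 254.8704] [251 219   9   8  54] (7.77817440032959, 7.071067810058594) 45.0 [0.4957 0.2318 0.062 ]
  principal 75.42028711680784 [0.0414 0.0383]

  [172.2353 269.6176] [266 170   8   6  34] (5.0, 7.0) 90.0 [0.4953 0.2324 0.062 ]
stir tri [0.4954 0.2317 0.0627]
```

View pics/crop1.png

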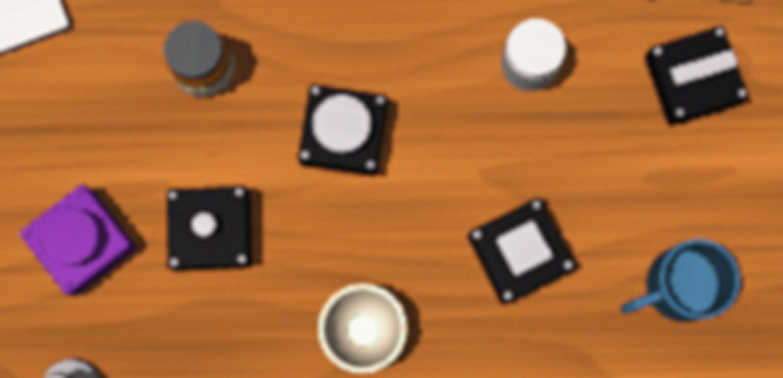

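Drum, stir and burner show as expected in the crop. The fan is the black box with the wide steel disc, crop (341,123), and the purple twin is at crop (75,235). Both views triangulate the key tops at about 0.062 m. I'm moving at travel height with the fingers shut.

```bash
python3 -m crank '[[-0.3,-0.2,0,0,0,0,0],[-0.6,-0.4,0,0,0,0,0],[-0.9,-0.65,0,0,0,0,0],[-0.9,-0.65,0,0,0,0,0]]' 20; python3 -m crank '[[-0.3,-0.2,0,0,0,0,0],[-0.6,-0.4,0,0,0,0,0],[-0.9,-0.65,0,0,0,0,0],[-0.9,-0.65,0,0,0,0,0]]'; python3 -m crank '[[-0.3,-0.2,0,0,0,0,0],[-0.6,-0.4,0,0,0,0,0],[-0.9,-0.65,0,0,0,0,0],[-0.9,-0.65,0,0,0,0,0]]'
cat >> h.py <<'E'
from scipy.spatial.transform import Rotation as Ro
def go(x,y,z):
    s=telemetry.get_state(); d=Ro.from_quat(s['tcp_rot']).inv().apply(np.array([x,y,z])-s['eef_pos'])
    print('t',s['time'],'eef',np.round(s['eef_pos'],4),'F',np.round(s['contact_force'],2),'scaled shift',np.round(d/.15,3),'rotZ',np.round(Ro.from_quat(s['tcp_rot']).as_matrix()[:,2],4), 'op',s['opening'])
E
python3 -c "
from h import *
go(.5917,.0967,.10)"
```

```text
time: 1.4
eef_pos: [0.3221, 0.4962, 0.2314]
tcp_rot: [0.171, 0.985, -0.0, 0.0]
contact_force: [-0.3, 0.8, -0.1]
opening: 0.331
time: 1.8
eef_pos: [0.4167, 0.3595, 0.2316]
tcp_rot: [0.171, 0.985, -0.0, 0.0]
contact_force: [-0.4, -0.3, 0.1]
opening: -0.001
time: 2.2
eef_pos: [0.5116, 0.2223, 0.2316]
tcp_rot: [0.171, 0.985, -0.0, 0.001]
contact_force: [0.3, 0.8, 0.0]
opening: 0.001
t 2.2 eef [0.5116 0.2223 0.2316] F [0.3  0.81 0.02] scaled shift [-0.784 -0.607  0.878] rotZ [ 1.2e-03 -5.0e-04 -1.0e+00] op 0.0005536759220008183
```

```bash
python3 -m crank '[[-0.3,-0.2,0,0,0,0,0],[-0.6,-0.4,0,0,0,0,0],[-0.785,-0.605,0,0,0,0,0],[-0.785,-0.605,0.2,0,0,0,0],[-0.785,-0.605,0.45,0,0,0,0],[-0.785,-0.605,0.7,0,0,0,0],[-0.785,-0.605,0.88,0,0,0,0],[-0.785,-0.605,0.88,0,0,0,0],[-0.785,-0.605,0.88,0,0,0,0]]'
python3 - <<'E'
from h import *
go(.5917,.0967,.05)
w=imaging.read_camera('wrist');s=imaging.read_camera('side');save(w,'w1.png');save(s,'s1.png',(220,120,420,280),4)
E
```

```text
time: 3.1
eef_pos: [0.5903, 0.101, 0.0996]
tcp_rot: [0.169, 0.986, 0.0, -0.0]
contact_force: [0.5, -0.0, 0.4]
opening: 0.001
t 3.1 eef [0.5903 0.101  0.0996] F [ 0.52 -0.03  0.39] scaled shift [-0.019 -0.024  0.331] rotZ [-3.e-04  3.e-04 -1.e+00] op 0.0012702384121828713
```

View pics/w1.png

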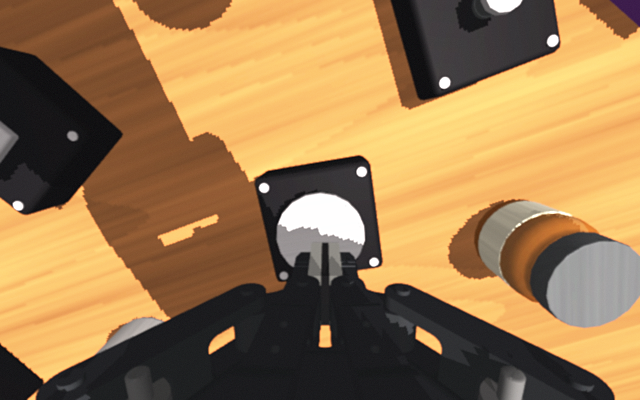

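View pics/s1.png

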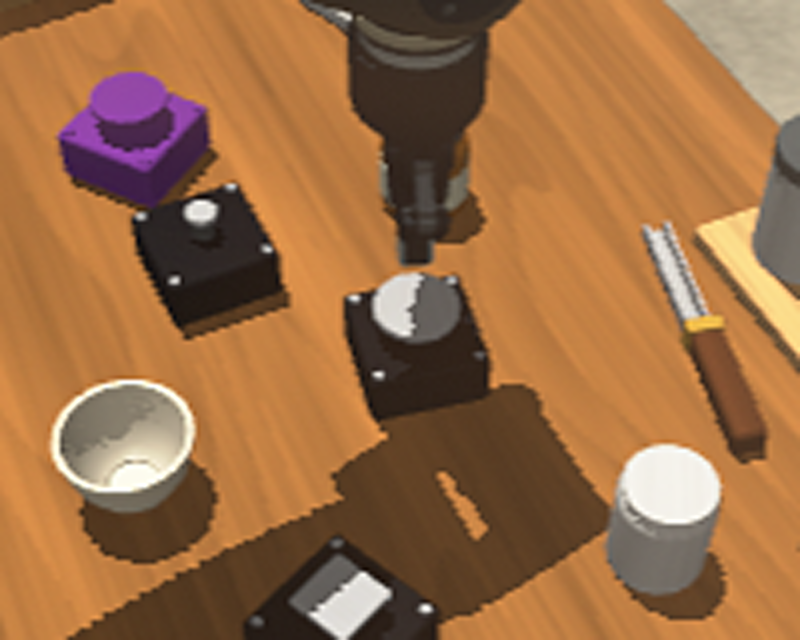

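The wrist picture has the steel disc at (320,235) straight ahead of the fingertips, on a black box. The side crop shows the tips just above the disc. I'll press down slowly.

```bash
python3 -m crank '[[-0.01,-0.02,0.1,0,0,0,0],[-0.01,-0.02,0.18,0,0,0,0],[-0.01,-0.02,0.22,0,0,0,0],[-0.01,-0.02,0.25,0,0,0,0],[-0.01,-0.02,0.27,0,0,0,0],[-0.01,-0.02,0.29,0,0,0,0],[-0.01,-0.02,0.31,0,0,0,0],[-0.01,-0.02,0.325,0,0,0,0],[-0.01,-0.02,0.325,0,0,0,0],[-0.01,-0.02,0.325,0,0,0,0]]'
python3 -c "
from h import *
go(.5917,.0967,.05)"
```

```text
time: 4.2
eef_pos: [0.5907, 0.0969, 0.0511]
tcp_rot: [0.17, 0.986, -0.0, 0.0]
contact_force: [-3.1, 0.3, 5.5]
opening: 0.0
t 4.2 eef [0.5907 0.0969 0.0511] F [-3.07  0.34  5.55] scaled shift [-0.007  0.001  0.007] rotZ [ 0.e+00 -1.e-04 -1.e+00] op 0.00036659069623044507
```

```bash
python3 -m crank '[[0,0,0.007,0,0,0,0],[0,0,0.007,0,0,0,0],[0,0,-0.05,0,0,0,0],[0,0,-0.2,0,0,0,0],[0,0,-0.4,0,0,0,0],[0,0,-0.6,0,0,0,0],[0,0,-0.6,0,0,0,0]]'
python3 - <<'E'
from h import *
go(.4646,-.077,.14)
w=imaging.read_camera('wrist');s=imaging.read_camera('side');save(w,'w2.png');save(s,'s2.png',(220,120,420,280),4)
E
```

```text
time: 4.9
eef_pos: [0.5944, 0.097, 0.1464]
tcp_rot: [0.17, 0.986, 0.001, 0.006]
contact_force: [-0.1, 0.1, 0.4]
opening: -0.003
t 4.9 eef [0.5944 0.097  0.1464] F [-0.05  0.05  0.36] scaled shift [ 0.428 -1.383  0.032] rotZ [ 1.190e-02  1.000e-04 -9.999e-01] op -0.003350561919819471
```

View pics/s2.png

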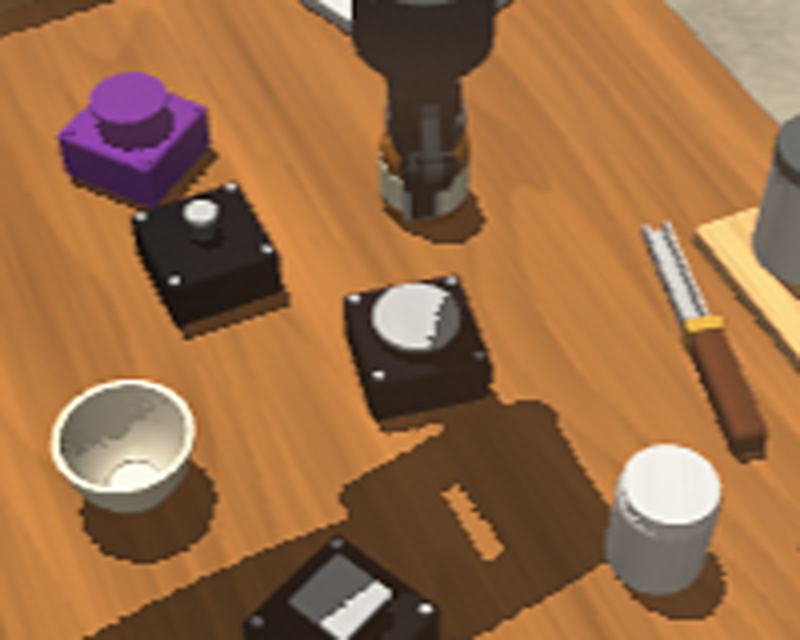

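View pics/w2.png

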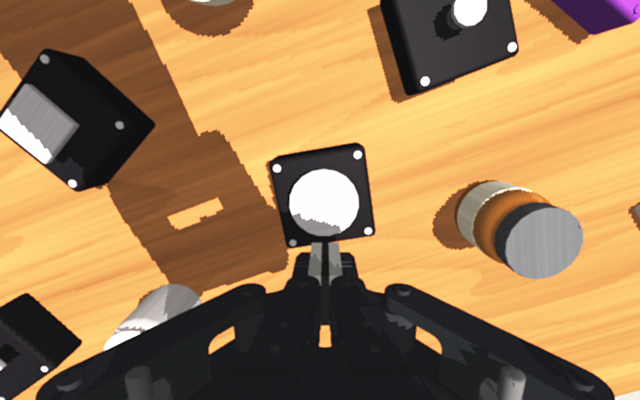

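The side crop shows the disc sunk towards the box top (crop row 317, was 305), and the box hasn't moved. I'm going over to the square key.

```bash
python3 -m crank '[[0.08,-0.3,0,0,0,0,0],[0.16,-0.6,0,0,0,0,0],[0.22,-0.7,0,0,0,0,0],[0.22,-0.7,0,0,0,0,0]]';python3 -m crank '[[0.08,-0.3,0,0,0,0,0],[0.16,-0.55,0.1,0,0,0,0],[0.21,-0.68,0.2,0,0,0,0],[0.21,-0.68,0.3,0,0,0,0],[0.21,-0.68,0.3,0,0,0,0]]'
python3 - <<'E'
from h import *
np.set_printoptions(precision=4,suppress=True)
go(.4646,-.077,.05)
t=imaging.read_camera('top');s=imaging.read_camera('side');w=imaging.read_camera('wrist');save(w,'w3.png')
for l in ('fan_top','drum_top'):
  P={k:finder.pinpoint(l,p) for k,p in (('t',t),('s',s),('w',w))}
  for k,p in (('t',t),('s',s),('w',w)):
    for q in P[k][:2]: print(l,k,np.round(q['location']),round(q['confidence'],2),atz(p,q['location'],.052),atz(p,q['location'],.062))
for p,rc in ((t,(185,306)),(s,(199,324))):
    r0,c0=rc; g=p['pixels'].min(2).astype(int); v=p['pixels'].max(2).astype(int)
    b=(((g>75)&((v-g)<30))).astype(np.uint8); w_=np.zeros_like(b); w_[r0-14:r0+15,c0-18:c0+19]=1
    k,lab,st,ce=cv2.connectedComponentsWithStats(b*w_); i=1+np.argmax(st[1:,4]); c=ce[i][::-1]
    print(c,st[i]); 
    if p is t: a=ray(p,c)
    else: print('fan tri',tri(a,ray(p,c)))
save(s,'s3.png',(250,160,400,320),3.7)
E
```

```text
time: 5.4
eef_pos: [0.5219, 0.0079, 0.1383]
tcp_rot: [0.171, 0.985, -0.0, -0.002]
contact_force: [-0.4, 0.1, 0.6]
opening: 0.002
time: 5.9
eef_pos: [0.4588, -0.0758, 0.0927]
tcp_rot: [0.17, 0.985, 0.001, -0.003]
contact_force: [-0.2, 0.1, -0.7]
opening: -0.004
t 5.9 eef [ 0.4588 -0.0758  0.0927] F [-0.15  0.09 -0.72] scaled shift [-0.041  0.005  0.284] rotZ [-0.0051  0.0024 -1.    ] op -0.004189206563432483
fan_top t [224. 206.] 0.92 [0.4976 0.3612 0.052 ] [0.4964 0.3588 0.062 ]
fan_top t [185. 307.] 0.72 [0.5943 0.0938 0.052 ] [0.5924 0.0935 0.062 ]
fan_top s [194. 324.] 0.58 [0.5983 0.1095 0.052 ] [0.5944 0.1015 0.062 ]
fan_top w [316. 621.] 0.97 [0.5908 0.0977 0.052 ] [0.5804 0.0895 0.062 ]
drum_top s [269. 306.] 0.53 [ 0.4684 -0.0719  0.052 ] [ 0.4663 -0.0774  0.062 ]
drum_top w [242. 326.] 0.68 [ 0.4694 -0.0783  0.052 ] [ 0.4656 -0.077   0.062 ]
[185.8295 306.2429] [296 175  22  22 387]
[198.5419 328.2774] [322 191  13  17 155]
fan tri [0.5978 0.0952 0.0484]
```

View pics/w3.png

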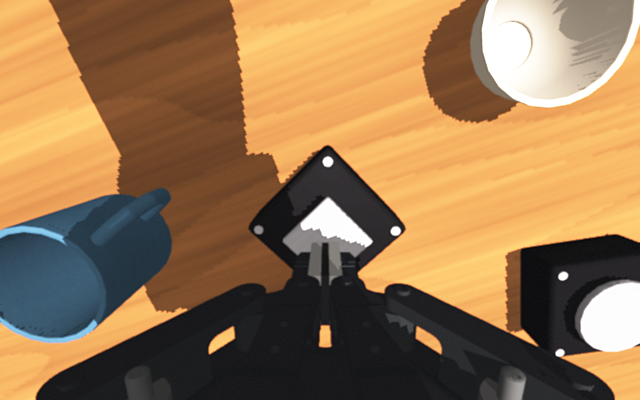

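View pics/s3.png

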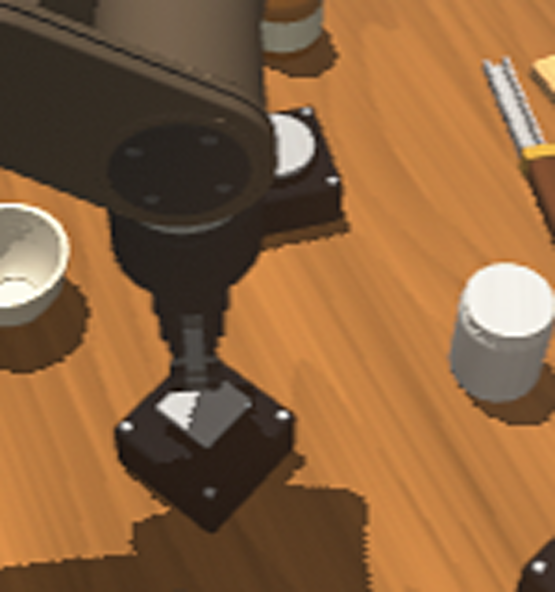

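```bash
python3 - <<'E'
from h import *
t=imaging.read_camera('top');s=imaging.read_camera('side')
for z in (.062,.057,.052): print(z,proj(s,[.5917,.0967,z]),proj(t,[.5917,.0967,z]))
print(tri(ray(t,(185.5,306.1)),ray(s,(199.2,324))))
go(.4646,-.077,.05)
E
```

```text
0.062 [[323.92566973 195.81895802]] [[305.98709945 185.17722978]]
0.057 [[323.89839242 197.12322627]] [[306.06729805 185.53142013]]
0.052 [[323.87133399 198.41702854]] [[306.14690117 185.88298054]]
[0.59290887 0.09708587 0.04818622]
t 6.45 eef [ 0.4608 -0.0766  0.0959] F [ 0.62 -0.38 -0.62] scaled shift [-0.024  0.006  0.306] rotZ [ 6.e-04 -3.e-04 -1.e+00] op 0.002728361930992399
```

The fan's disc is at the height of a fully pressed key (about 0.050 m, side row 199 where 198.4 is predicted). The wrist picture shows the square key centred ahead of the tips at (326,240). I'll press it now.

```bash
python3 -m crank '[[-0.025,0,0.08,0,0,0,0],[-0.025,0,0.15,0,0,0,0],[-0.025,0,0.19,0,0,0,0],[-0.025,0,0.22,0,0,0,0],[-0.025,0,0.24,0,0,0,0],[-0.025,0,0.26,0,0,0,0],[-0.025,0,0.28,0,0,0,0],[-0.025,0,0.3,0,0,0,0],[-0.025,0,0.305,0,0,0,0],[-0.025,0,0.305,0,0,0,0]]'
python3 -c "
from h import *
go(.4646,-.077,.05)"
```

```text
time: 7.45
eef_pos: [0.4642, -0.0779, 0.0502]
tcp_rot: [0.17, 0.986, 0.0, -0.0]
contact_force: [-3.0, 0.1, 7.1]
opening: -0.004
t 7.45 eef [ 0.4642 -0.0779  0.0502] F [-3.01  0.13  7.05] scaled shift [-0.001  0.006  0.001] rotZ [-4.e-04  1.e-04 -1.e+00] op -0.0035685937221569836
```

```bash
python3 -m crank '[[0,0,0,0,0,0,0],[0,0,-0.05,0,0,0,0],[0,0,-0.2,0,0,0,0],[0,0,-0.4,0,0,0,0],[0,0,-0.6,0,0,0,0],[0,0,-0.6,0,0,0,0]]'
python3 - <<'E'
from h import *
go(.6384,-.2614,.14)
w=imaging.read_camera('wrist');s=imaging.read_camera('side');save(s,'s4.png',(250,160,470,360),2.9);save(w,'w4.png')
for z in (.062,.057,.052): print(z,proj(s,[.4646,-.077,z]),proj(w,[.4646,-.077,z]))
E
```

```text
time: 8.05
eef_pos: [0.4677, -0.0792, 0.145]
tcp_rot: [0.17, 0.986, -0.001, 0.006]
contact_force: [0.0, -0.3, 0.6]
opening: -0.003
t 8.05 eef [ 0.4677 -0.0792  0.145 ] F [ 0.05 -0.31  0.63] scaled shift [-1.478 -0.764  0.051] rotZ [ 0.0109 -0.0043 -0.9999] op -0.003394941303529498
0.062 [[304.71029393 268.74915666]] [[326.47811312 205.91416169]]
0.057 [[304.76887921 269.93008912]] [[326.44305696 204.15770001]]
0.052 [[304.82691545 271.09995428]] [[326.40938349 202.47051704]]
```

View pics/s4.png

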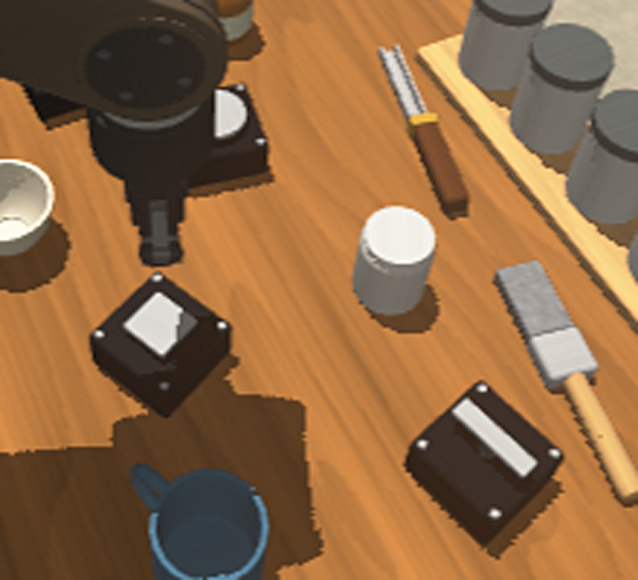

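View pics/w4.png

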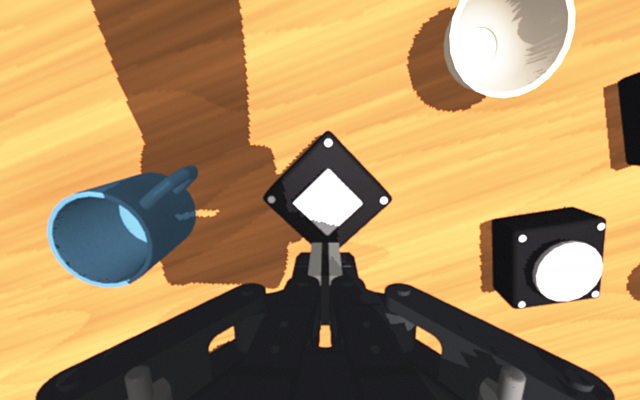

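The square key is down: side row is about 271.5, and 271.1 is predicted for fully down. The bar key is still up, with its shadow gap showing at crop (492,437). Next is the bar.

```bash
python3 -m crank '[[-0.3,-0.15,0,0,0,0,0],[-0.6,-0.3,0,0,0,0,0],[-0.75,-0.38,0,0,0,0,0],[-0.75,-0.38,0,0,0,0,0]]';python3 -m crank '[[-0.3,-0.15,0,0,0,0,0],[-0.55,-0.3,0,0,0,0,0],[-0.74,-0.38,0.1,0,0,0,0],[-0.74,-0.38,0.25,0,0,0,0],[-0.74,-0.38,0.28,0,0,0,0],[-0.74,-0.38,0.28,0,0,0,0],[-0.74,-0.38,0.28,0,0,0,0]]'
python3 - <<'E'
from h import *
np.set_printoptions(precision=4,suppress=True)
w=imaging.read_camera('wrist');s=imaging.read_camera('side');save(s,'s5.png',(250,160,470,360),2.9);save(w,'w5.png')
for k,p in (('s',s),('w',w)):
    for q in finder.pinpoint('burner_top',p)[:2]: print(k,np.round(q['location']),round(q['confidence'],2),atz(p,q['location'],.062))
print(proj(w,[.6384,-.2614,.062]))
go(.6384,-.2614,.05)
E
```

```text
time: 8.55
eef_pos: [0.5521, -0.1715, 0.138]
tcp_rot: [0.171, 0.985, 0.0, -0.0]
contact_force: [-0.2, -1.2, -0.2]
opening: 0.001
time: 9.25
eef_pos: [0.6363, -0.2591, 0.098]
tcp_rot: [0.169, 0.986, 0.0, -0.0]
contact_force: [-0.9, -0.5, 0.0]
opening: 0.001
s [313. 422.] 0.67 [ 0.6393 -0.2679  0.062 ]
w [237. 325.] 0.83 [ 0.6388 -0.2599  0.062 ]
[[322.8211 237.2007]]
t 9.45 eef [ 0.6372 -0.26    0.0994] F [ 0.42 -0.1  -0.49] scaled shift [-0.01  -0.006  0.329] rotZ [ 0.002  -0.0012 -1.    ] op -0.004612874846781641
```

View pics/w5.png

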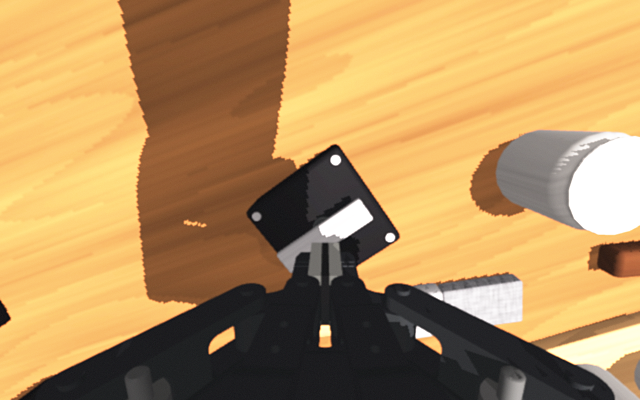

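View pics/s5.png

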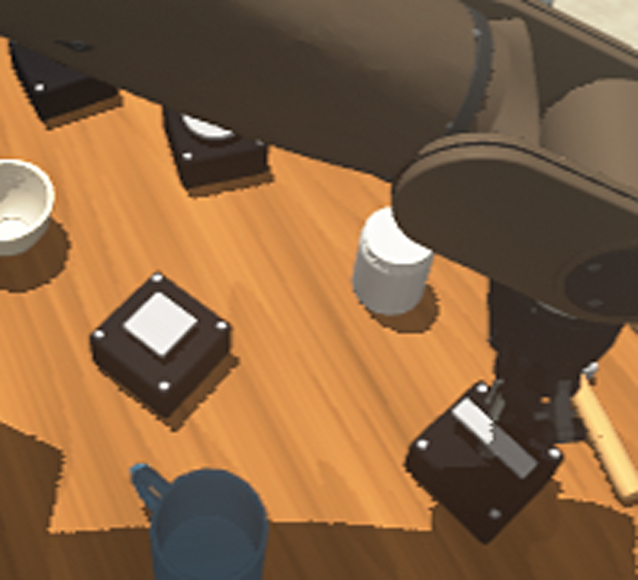

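The bar lies centred in front of the tips at wrist pixel (323,237), tin and brush are clear, and the prediction matches. I'll press.

```bash
python3 -m crank '[[-0.01,0,0.1,0,0,0,0],[-0.01,0,0.17,0,0,0,0],[-0.01,0,0.21,0,0,0,0],[-0.01,0,0.24,0,0,0,0],[-0.01,0,0.26,0,0,0,0],[-0.01,0,0.28,0,0,0,0],[-0.01,0,0.3,0,0,0,0],[-0.01,0,0.32,0,0,0,0],[-0.01,0,0.33,0,0,0,0],[-0.01,0,0.33,0,0,0,0],[-0.01,0,0.33,0,0,0,0]]'
python3 -c "
from h import *
go(.6384,-.2614,.05)"
```

```text
time: 10.55
eef_pos: [0.6383, -0.2606, 0.0495]
tcp_rot: [0.17, 0.986, -0.0, 0.0]
contact_force: [-2.3, 2.6, 7.5]
opening: -0.001
t 10.55 eef [ 0.6383 -0.2606  0.0495] F [-2.33  2.61  7.45] scaled shift [-0.002 -0.005 -0.003] rotZ [ 2.e-04 -2.e-04 -1.e+00] op -0.0005347485868198068
```

```bash
python3 -m crank '[[0,0,0,0,0,0,0],[0,0,-0.05,0,0,0,0],[0,0,-0.2,0,0,0,0],[0,0,-0.45,0,0,0,0],[0,0,-0.7,0,0,0,0],[0,0,-1,0,0,0,0],[0,0,-1,0,0,0,0]]'
python3 -m crank '[[0.2,-0.2,0,0,0,0,0],[0.4,-0.4,0,0,0,0,0],[0.6,-0.6,0,0,0,0,0],[0.8,-0.8,0,0,0,0,0],[0.8,-0.8,0,0,0,0,0],[0.8,-0.8,0,0,0,0,0]]'
python3 - <<'E'
from h import *
np.set_printoptions(precision=4,suppress=True)
t=imaging.read_camera('top');s=imaging.read_camera('side')
save(t,'t6.png');save(s,'s6.png',(160,100,480,380),2.1)
for n,X in (('fan',(.5917,.0967)),('drum',(.4646,-.077)),('burner',(.6384,-.2614)),('stir',(.4955,.232))):
    print(n,'rows up/down',proj(s,[*X,.062])[0],proj(s,[*X,.052])[0],end=' ')
    r=[]
    for p in (t,s):
        c0,r0=proj(p,[*X,.055])[0].astype(int); g=p['pixels'].min(2).astype(int)
        b=(g>130).astype(np.uint8);w=np.zeros_like(b);w[r0-14:r0+15,c0-18:c0+19]=1
        k,lab,st,ce=cv2.connectedComponentsWithStats(b*w);i=1+np.argmax(st[1:,4]);c=ce[i][::-1];r.append(ray(p,c));print(c[::-1],st[i,4],end=' ')
    print('tri',tri(*r))
print(telemetry.get_state()['time'],telemetry.get_state()['contact_force'])
E
```

```text
time: 11.25
eef_pos: [0.6422, -0.2629, 0.208]
tcp_rot: [0.17, 0.985, -0.003, 0.008]
contact_force: [0.1, -0.9, 0.1]
opening: -0.002
time: 11.85
eef_pos: [0.4845, -0.3341, 0.1982]
tcp_rot: [0.171, 0.985, -0.0, 0.001]
contact_force: [0.9, 0.6, -0.2]
opening: 0.002
fan rows up/down [323.9257 195.819 ] [323.8713 198.417 ] [306.1667 185.9802] 354 Traceback (most recent call last):
  File "<stdin>", line 11, in <module>
    return _wrapfunc(a, 'argmax', axis=axis, out=out, **kwds)
    return bound(*args, **kwds)
ValueError: attempt to get argmax of an empty sequence
```

View pics/s6.png

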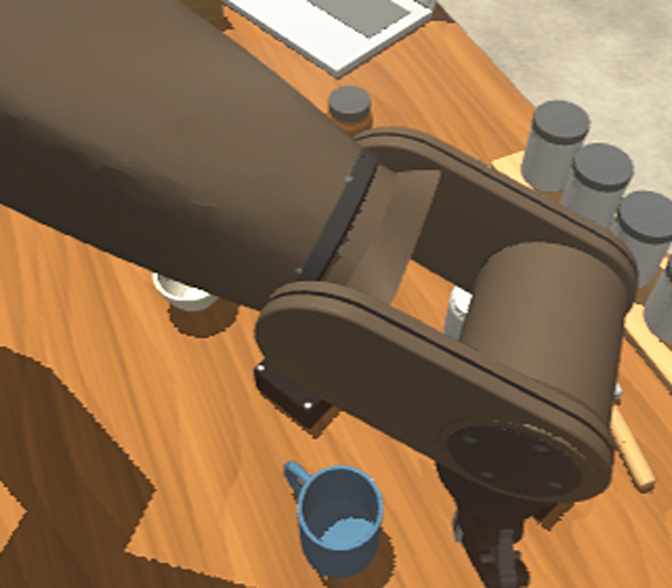

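View pics/t6.png

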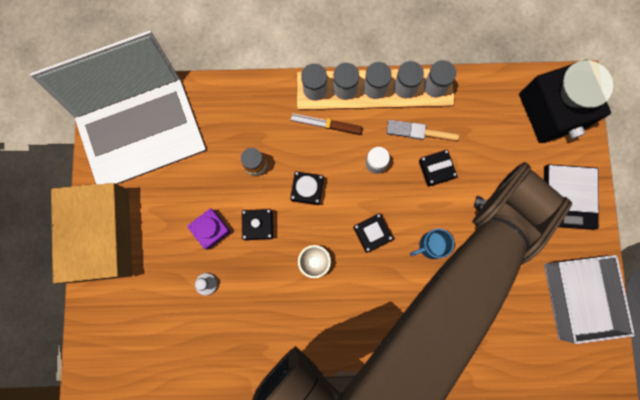

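The top view shows every thing in place and the bar lying flush at (439,167). The arm hides the side view, so I'll move it left, high above the bench, for a last check.

```bash
python3 -m crank '[[0.1,0.25,-0.06,0,0,0,0],[0.2,0.5,-0.12,0,0,0,0],[0.3,0.75,-0.18,0,0,0,0],[0.43,0.99,-0.22,0,0,0,0],[0.43,0.99,-0.22,0,0,0,0]]'
python3 -m crank '[[0.1,0.25,-0.06,0,0,0,0],[0.2,0.5,-0.12,0,0,0,0],[0.3,0.75,-0.18,0,0,0,0],[0.43,0.99,-0.22,0,0,0,0],[0.43,0.99,-0.22,0,0,0,0]]'
python3 -m crank '[[0.1,0.25,-0.06,0,0,0,0],[0.2,0.5,-0.12,0,0,0,0],[0.3,0.75,-0.18,0,0,0,0],[0.43,0.99,-0.22,0,0,0,0],[0.43,0.99,-0.22,0,0,0,0],[0.43,0.99,-0.22,0,0,0,0]]'
python3 - <<'E'
from h import *
np.set_printoptions(precision=4,suppress=True)
t=imaging.read_camera('top');s=imaging.read_camera('side')
save(t,'t7.png');save(s,'s7.png',(160,100,480,380),2.1)
for n,X in (('fan',(.5917,.0967)),('drum',(.4646,-.077)),('burner',(.6384,-.2614)),('stir',(.4955,.232))):
    print(n,'up/down',proj(s,[*X,.062])[0],proj(s,[*X,.052])[0],end=' ')
    r=[]
    for p in (t,s):
        c0,r0=proj(p,[*X,.055])[0].astype(int); g=p['pixels'].min(2).astype(int)
        b=(g>130).astype(np.uint8);w=np.zeros_like(b);w[r0-14:r0+15,c0-18:c0+19]=1
        k,lab,st,ce=cv2.connectedComponentsWithStats(b*w)
        if k<2: print('hidden');continue
        i=1+np.argmax(st[1:,4]);c=ce[i][::-1];r.append(ray(p,c));print(c[::-1],st[i,4],end=' ')
    if len(r)==2: print('tri',tri(*r))
print(telemetry.get_state()['time'],telemetry.get_state()['contact_force'])
E
```

```text
time: 12.45
eef_pos: [0.4746, -0.1676, 0.2324]
tcp_rot: [0.166, 0.986, 0.0, 0.001]
contact_force: [-0.4, -0.5, 0.1]
opening: -0.002
time: 12.95
eef_pos: [0.4632, -0.0067, 0.2655]
tcp_rot: [0.166, 0.986, 0.001, 0.001]
contact_force: [-0.1, -0.2, 0.1]
opening: -0.0
time: 13.55
eef_pos: [0.4519, 0.1514, 0.2971]
tcp_rot: [0.168, 0.986, -0.0, 0.0]
contact_force: [0.2, 0.2, 0.8]
opening: 0.001
fan up/down [323.9257 195.819 ] [323.8713 198.417 ] [306.1667 185.9802] 354 [323.5523 198.491 ] 277 tri [0.5911 0.0967 0.0521]
drum up/down [304.7103 268.7492] [304.8269 271.1   ] [375.3791 231.0824] 182 [306.0837 272.8966] 203 tri [ 0.4659 -0.0822  0.0518]
burner up/down [420.2809 310.0966] [419.2426 312.2058] [439.4052 165.3399] 153 [419.0965 312.2281] 228 tri [ 0.6384 -0.2611  0.0513]
stir up/down [269.7425 172.3172] [270.1039 174.9637] hidden
[269.6    172.3143] 35 13.65 [-0.9354 -0.7182  0.0511]
```

View pics/s7.png

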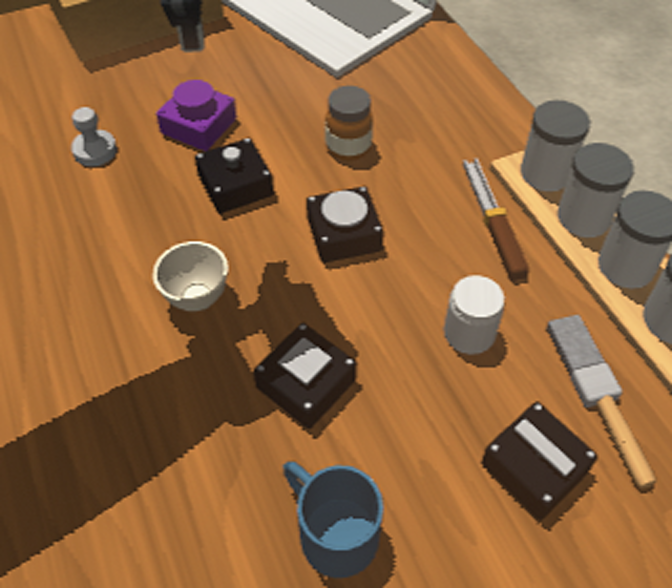

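All three keys triangulate at 0.051 to 0.052 m, which is fully down. The stirrer key is still up at side row 172.3, the boxes and bystanders haven't moved, and the hand is 0.3 m up and clear. I'm handing the job in.

```bash
python3 -c "
from h import *
print(np.round(telemetry.get_state()['dq'],3)); print(ticket.sign_off())"
```

```text
[-0.013 -0.006  0.005  0.003  0.     0.004]
the job is handed in; nothing more can be done
None
```

I pressed the wide round key, then the square key, then the bar key with shut fingertips. I then lifted the hand clear to about 0.3 m and handed the job in at about 13.7 s of the 53 s allowed.

- **Force:** the upward force read at the bottom of the presses was 5.5 N, 7.1 N and 7.5 N, with about 3 N sideways, well below the 20 N limit. I pushed the fan key about 1 mm further after its 5.5 N reading and took no reading there.
- **Keys down:** in the last check the two views put the fan, drum and burner key tops at 0.052, 0.052 and 0.051 m, which is fully down.
- **Stirrer key:** it still looked up, at side row 172.3, exactly where an unpressed key should show. The arm hid it in the top view, so this rests on the side view alone.
- **Boxes and bystanders:** I saw no shift of any box or bystander in the pictures. I judged this by eye and did not measure it.
- **Disagreements:** the last position estimate for the square key was about 5 mm off sideways because the arm's shadow lay across it. An earlier height reading of the fan key came out at 0.048 m because it was partly hidden, and it read 0.052 m once in clear view.

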